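# Unlock the trailer coupling on the check stand and lift it off its ball

## Task

The trailer coupling on the check stand is locked down on its ball: take the blue-headed key from the wooden block, push it fully into the lock on top of the coupling, turn it clockwise until it stops, and leave it there. Then pull the red latch handle sideways, fully open against its spring, and by that handle swing the coupling up off the ball until about 30 mm of clear air shows between the ball and the rim of the coupling, for a look inside. Finish while still holding the coupling raised by the handle, keeping it still, and do not disturb the castings and the brass weight on the bench.

Things in the scene. Friction and masses are not known exactly. Their poses are not given: they have to be found in the camera images.
- stand: check stand, bolted down at a different place and angle each time; origin on the bench under the ball, z up, x along the tongue from its hinge pin towards the ball, y the way the latch is pulled open (roughly towards the robot). Base plate 410 x 120 x 14 mm, reaching 70 mm beyond the ball. The hinge pin is level, along y, 280 mm from the ball along -x, 95 mm above the bench.
- ball_center (a point): centre of the fixed steel ball, 50 mm in diameter, 95 mm above the bench (top of the ball at 120 mm). Axes as stand.
- latch_handle (a point): red latch handle: flat upright tab on the coupling's head above the ball, 12 mm thick along y (the pull direction), 32 mm wide along x, 50 mm tall. The point is on its centre line, 22 mm below its top, 34 mm above the head's flat top (28 mm above the guide rails beside it). z points up out of the head. Slides along its +y; tilts with the tongue.
- latch (a joint): how far the latch is pulled, m, along the stand's +y: 0 closed (a shoe hooks under the ball), 0.018 fully open (end stop); the shoe passes the ball from 0.016. The spring shuts it with 4 N when closed, 9 N fully open; let go, it snaps shut. Until the lock is turned it is barred and moves only about 1 mm.
- tongue (a joint): angle of the tongue and coupling about the hinge pin, rad: 0 seated on the ball, grows as the ball end rises, stop at 0.7. It falls back if let go. Lifting at the handle takes about 8 N. At 0.26 the lowest edge of the rim is about 7 mm above the ball's top, at 0.36 about 30 mm.
- coupler_rim (a point): centre of the open round lower rim of the coupling's head (80 mm outer diameter), 31 mm below the ball centre when seated; it turns with the tongue.
- keyway (a point): mouth of the keyway, centre of the top face of the brass lock cylinder (32 mm diameter, in a black round boss), 145 mm above the bench, on the tongue's centre line 85 mm from the ball towards the hinge. Slot 14 mm along x of this frame, 6.5 mm along y, over 22 mm deep, mouth bevelled 3 mm wide all round; z points up out of the lock. Turns with the cylinder.
- lock (a joint): how far the lock cylinder is turned clockwise seen from above, rad: starts between 0 and 0.2 (locked), stop at 1.35 (unlocked; the latch is free from about 1.0). Stiff: 0.08 N m, stays where it is left; the key has some 0.13 rad of play in it.
- key_head (a point): centre of the key's blue head: 30 mm wide along x, 12 mm thick along y, 28 mm tall; the key stands upright (z up) in a slot in the block. The head is 50 mm above the tip of the blade; the key is the same either way round (half a turn).
- key_tip (a point): lower end of the key's flat steel blade: 12 mm wide along x, 5 mm thick along y (stepped down to 8 x 3 mm over the last 4 mm), 22 mm long up to a collar of 21 mm diameter that rests on the face of the block or lock when the key is fully in. Between collar and head a round neck, 11 mm long. Whole key 64 mm, 50 g.
- key_block: dark wooden block, 90 x 56 x 42 mm high, origin at the centre of its underside, fixed; the key stands in a slot at its centre, 22 mm deep in the wood.
- casting_a: loose grey cast fitting, 68 mm across its three lugs, 44 mm tall, origin at the centre of its underside, standing on a white paper sheet. Leave alone.
- casting_b: another fitting like it on the same sheet. Leave alone.
- brass_weight: loose brass weight, 40 mm diameter, 43 mm tall, origin at the centre of its underside. Leave alone.

How it is judged:
On the way, in this order (a step that is already met when the one before it is completed fails the run):
1. the key is fully in the lock (distance between key_tip and keyway below 0.026 m and z of key_tip in the frame of keyway below -0.018 m and angle between the z axis of key_tip and the z axis of keyway, either way round below 0.2 rad), for 0.1 s.
2. the lock is turned to its unlocked stop with the key in it (value of joint lock above 1.15 rad and z of key_tip in the frame of keyway below -0.016 m), for 0.1 s.
3. the latch is pulled open while the coupling is still down on the ball (value of joint latch above 0.0145 m and value of joint tongue below 0.06 rad and contact force between the fingers and latch above 1 N), for 0.1 s.
At the end, for the whole second after the job is handed in: Coupling raised at least 0.26 rad (rim at least 7 mm clear of the ball) and still (under 0.08 rad/s), held by the fingers on the red handle (over 2 N), not propped by loose things; key at least 14 mm deep in the lock, lock turned at least 1.0 rad (value of joint tongue above 0.26 rad and velocity of joint tongue between -0.08 and 0.08 rad/s and contact force between the fingers and latch above 2 N and value of joint lock above 1 rad and z of key_tip in the frame of keyway below -0.014 m and distance between key_tip and keyway below 0.026 m and contact force between tongue and casting_a below 0.2 N and contact force between tongue and casting_b below 0.2 N and contact force between tongue and brass_weight below 0.2 N); the arm keeps its last pose, push and grip.
It fails at once if a casting or the brass weight is pushed by more than 20 mm or tipped over (distance of any of casting_a, casting_b, brass_weight from where it was at the start of the episode above 0.02 m or angle between any of casting_a, casting_b, brass_weight's own z axis and vertical above 0.5 rad).
It also fails if it takes over 54 s, if anything falls off the work surface, if the arm or the gripper's body presses on something with over 40 N, if the wrist force passes 120 N, or if a joint passes its speed limit or range.

## Robot

A 6-joint arm with a two-finger parallel gripper is mounted at the origin on the work surface. World frame = base frame: x ahead of the robot, y to its left, z up, the work surface at z = 0. Lengths are in m, angles in rad, forces in N, time in s.
With the tool pointing down it reaches from about 0.375 to 0.9 m from the base axis. Payload 3.1 kg.
Tool frame: the origin (TCP) lies midway between the tips of the shut fingers; the grasp point (between the pads) lies 19 mm behind it; z points along the fingers, y is the direction in which the jaws open and shut (so a half turn about z gives the same grasp; the last joint's range is limited). The gripper opens to 87 mm and grips with 3 to 60 N. Pads are 19 mm wide; open, the fingers measure 117 mm over their backs; the gripper's body (75 mm by 190 mm) begins 51 mm behind the grasp point.
Start: joints at [1.004, 0.527, 1.433, -0, 1.181, -0.178], TCP at [0.236, 0.579, 0.223] pointing down, gripper open.
Joint ranges: [-3.08, 3.08], [-0.75, 2.2], [0.22, 2.44], [-1.43, 4.57], [0, 2.65], [-2.85, 2.85]. Speed limits (rad/s): [2.79, 2.79, 3.14, 3.14, 3.14, 3.14].

## Interface

Orientations are given as a unit quaternion [x, y, z, w].
In Python, from rig import robot gives the robot as it stands.
- The arm moves only by the tool move_arm, never from a script. Its argument "rows" is one flat list of numbers, 7 for each row, row after row: the shift along the world's x, y, z in mm, then the turn, a rotation vector about the world's x, y, z in rad, then the closure, from 0 (fully open) to 1 (shut). A call has 1 to 12 rows; each row shifts and turns the commanded pose from where the row before left it; what a row does not reach is not made up. A row lasts 1/10 s, in which the tool goes at most 50 mm and 8.59 degrees, less where a joint would pass 70% of its speed; a pose out of reach is approached as far as the arm can. A call with a gripper value outside its range is refused whole. The fingers move at their own pace and stop on an object; "grip_force" is the grip in N (left out, the last holds). Time passes only in rows, so rows that do not move let the fingers close. It gives the time, the measured TCP pose, the force and the opening at its end, in the units of the state.
- robot.get_obs(): the state, without advancing time (a new reading comes with each control period).
- robot.camera(name): name is "scene" or "side" or "wrist"; returns a dict with "color" (420x560x3 uint8, red, green, blue), "z_map" (420x560 float32, m along the optical axis (not along the pixel's ray), 0 where there is no reading), "camera_matrix" (3x3 intrinsics, pixels), "R" (3x3) and "t" (3): a world point X has camera coordinates R X + t; the wrist camera has in their place "tool_from_camera" (4x4, takes a point from camera to tool coordinates, whose origin is the TCP and whose axes are the flange's). Camera axes: x right, y down, z forward; pixel columns grow to the right and rows downward; lengths in m; the calibration is good to about 2 mm. A picture is of the moment at which its call begins: read the wrist's pose just before it.
- robot.hand_in(): hands the job in, once; it reports no verdict.
Trained networks look in the newest picture that a camera, given by its name, has taken for a name from the list of things; names that differ only in an ending like _2 or _b are one class to them, and where a whole thing is asked for, a point or a joint stands for the part that bears it (a point fixed in the world has none). Each returns a list of dicts, best first, with "conf" (0 to 1); they miss things now and then, are a little off and sometimes report something else, mostly with a low value. They report only what shows in the picture. A call takes as long as a camera call.
- robot.search_frame(camera, thing): "at" ([column, row] in pixels, amid what is visible of it).
- robot.spot_point(camera, thing): "at" ([column, row] in pixels: a listed point, or the origin of a listed thing).
The state is a dict: "time": time; "q": joint angles; "joint_velocities": joint speeds; "joint_torque": joint torques, N m; "position": TCP position; "tool_rot": TCP orientation; "ft_force": force on the tool from outside, world axes, zero at the start; "moment": the same for the moment, N m; "grip_width": finger opening in m.
Only numpy, scipy, OpenCV 4.12 (cv2) and the standard library are available. Lean on these libraries where they do the work, as an engineer would, in place of code of your own. Each camera call takes 0.05 s, during which the arm holds its last target.

## Working session

There is one attempt and no reset: what is moved stays moved. The work goes in short steps, Python scripts to look and compute and a tool call to move; the robot and the scene stay as the last step left them, time stands still between calls to the robot, and variables do not carry over. Pictures are saved under pics/ and viewed, and the job is handed in when it is done.

Besides the shell and the picture viewer there is one more tool, called after "Emit:" as name(argument=value, ...), one argument or row to a line, values as JSON. move_arm: Moves the arm, as the interface text tells. Its arguments: {"type":"object","properties":{"rows":{"type":"array","items":{"type":"number"}},"grip_force":{"type":"number"}},"required":["rows"]}

```bash
ls; mkdir -p pics
cat > h.py <<'E'
from rig import robot
import numpy as np, cv2
from scipy.spatial.transform import Rotation as Ro
def snap(name,fn):
    o=robot.get_obs(); c=robot.camera(name)
    cv2.imwrite('pics/'+fn,c['color'][:,:,::-1])
    if 'R' in c: R,t=np.array(c['R']),np.array(c['t'])
    else:
        T=np.eye(4);T[:3,:3]=Ro.from_quat(o['tool_rot']).as_matrix();T[:3,3]=o['position']
        W=np.linalg.inv(T@np.array(c['tool_from_camera']));R,t=W[:3,:3],W[:3,3]
    c['Rw'],c['tw']=R,t
    return c
def proj(c,X):
    p=c['camera_matrix']@(c['Rw']@np.array(X)+c['tw']);return p[:2]/p[2]
def ray(c,uv):
    d=c['Rw'].T@np.linalg.inv(c['camera_matrix'])@np.array([uv[0],uv[1],1.]);return -c['Rw'].T@c['tw'],d
def zpt(c,uv,r=2):
    u,v=int(round(uv[0])),int(round(uv[1]));z=c['z_map'][max(v-r,0):v+r+1,max(u-r,0):u+r+1];z=z[z>0]
    if not len(z):return None
    o,d=ray(c,uv);return o+d*np.median(z)
def tri(cs):
    A=np.zeros((3,3));b=np.zeros(3)
    for c,uv in cs:
        o,d=ray(c,uv);d=d/np.linalg.norm(d);P=np.eye(3)-np.outer(d,d);A+=P;b+=P@o
    X=np.linalg.solve(A,b);return X,[np.round(proj(c,X)-uv,1) for c,uv in cs]
E
cat > a.py <<'E'
from h import *
import pickle
np.set_printoptions(precision=4,suppress=True)
C={}
for n in ['scene','side','wrist']:
    c=snap(n,n+'0.png');C[n]=c
    print(n, 'cam pos',-c['Rw'].T@c['tw'])
    for th in ['key_head','key_tip','keyway','latch_handle','ball_center','coupler_rim','key_block','stand','casting_a','brass_weight']:
        r=robot.spot_point(n,th)
        print(' ',th,[(np.round(x['at'],1),round(x['conf'],2),zpt(c,x['at'])) for x in r[:3]])
pickle.dump(C,open('c0.pkl','wb'))
E
python3 a.py
```

```text
pics
scene cam pos [1.1204 0.2361 0.9027]
  key_head [(array([193.2, 148.7]), 0.57, array([ 0.4296, -0.2618,  0.0798]))]
  key_tip [(array([202. , 168.9]), 0.53, array([ 0.4408, -0.2397,  0.0282])), (array([196.7, 162.6]), 0.42, array([ 0.4361, -0.2551,  0.0402]))]
  keyway [(array([204.3, 214.3]), 0.55, array([ 0.6358, -0.1182,  0.1395]))]
  latch_handle [(array([246.1, 209.8]), 0.77, array([ 0.6182, -0.0322,  0.1739]))]
  ball_center [(array([248. , 227.8]), 0.96, array([ 0.6267, -0.0271,  0.1281]))]
  coupler_rim [(array([249. , 238.7]), 0.75, array([ 0.6375, -0.0213,  0.1076])), (array([202.6, 167.1]), 0.61, array([ 0.4383, -0.2387,  0.0327]))]
  key_block [(array([202.4, 167.4]), 0.77, array([ 0.4402, -0.2381,  0.0337])), (array([272.8, 196.2]), 0.36, array([ 0.4481, -0.0477,  0.0159])), (array([248.3, 239. ]), 0.25, array([ 0.6388, -0.0223,  0.1077]))]
  stand [(array([246.1, 251.1]), 0.71, array([ 0.6435, -0.0275,  0.0669]))]
  casting_a [(array([395.9, 231.7]), 0.61, array([0.4409, 0.2498, 0.0144])), (array([423.9, 267.2]), 0.58, array([0.5065, 0.3276, 0.0087]))]
  brass_weig
[... 521 characters left out ...]
 [(array([301.7, 235.8]), 0.66, array([ 0.576 , -0.0615,  0.0907])), (array([329.9, 343.9]), 0.21, array([ 0.4064, -0.2762,  0.0424]))]
  key_block [(array([326.5, 353.5]), 0.7, array([ 0.3917, -0.281 ,  0.0339]))]
  stand [(array([303.1, 261.2]), 0.71, array([ 0.5837, -0.0614,  0.0187]))]
  casting_a [(array([166.4, 245.1]), 0.74, array([0.4168, 0.2325, 0.0073])), (array([171.4, 225.3]), 0.55, array([0.4811, 0.3029, 0.0052]))]
  brass_weight [(array([251.4, 298.9]), 0.8, array([ 0.4163, -0.0672,  0.0147]))]
wrist cam pos [0.1721 0.6045 0.3853]
  key_head []
  key_tip []
  keyway []
  latch_handle []
  ball_center []
  coupler_rim []
  key_block []
  stand []
  casting_a []
  brass_weight []
```

View pics/scene0.png

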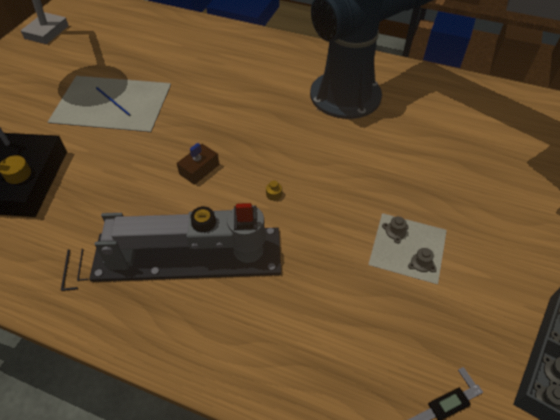

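View pics/side0.png

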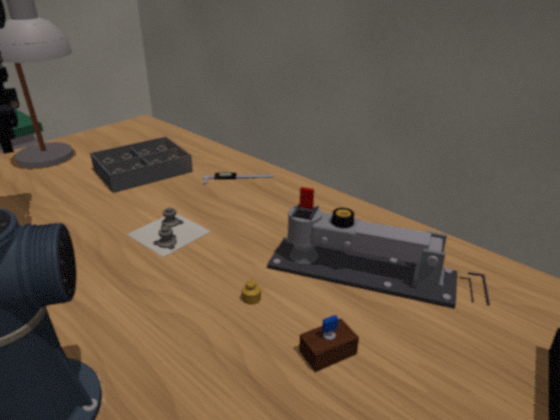

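Run:
```python
from h import *
import pickle
C=pickle.load(open('c0.pkl','rb'));s,d=C['scene'],C['side']
for n,a,b in [('head',(193.2,148.7),(327.9,323.7)),('tip',(202,168.9),(329.7,344.2)),('tip2',(196.7,162.6),(329.7,344.2)),('keyway',(204.3,214.3),(343.2,211)),('ball',(248,227.8),(304.7,224.1)),('rim',(249,238.7),(301.7,235.8)),('brass',(275,194.9),(251.4,298.9)),('block',(202.4,167.4),(326.5,353.5)),('stand',(246.1,251.1),(303.1,261.2))]:
    print(n,*tri([(s,a),(d,b)]))
```

```text
head [ 0.42022191 -0.26383874  0.0712363 ] [array([ 1.6, -0.3]), array([2.2, 0.2])]
tip [ 0.42932016 -0.25374535  0.00982196] [array([-1.9,  0.3]), array([-2.7, -0.3])]
tip2 [ 0.42192527 -0.26508582  0.0224438 ] [array([ 0., -0.]), array([0.1, 0. ])]
keyway [ 0.64229088 -0.11645832  0.14763365] [array([-1.2,  0.2]), array([-1.1, -0.1])]
ball [ 0.60842031 -0.03917464  0.09730933] [array([-1. ,  0.3]), array([-0.9, -0.1])]
rim [ 0.60958485 -0.03477405  0.06295707] [array([ 0.6, -0.2]), array([0.6, 0.1])]
brass [ 0.42939907 -0.05103395 -0.00239909] [array([-0.5,  0.2]), array([-0.6, -0.1])]
block [ 4.16017261e-01 -2.59283990e-01  1.74453593e-04] [array([-1.4,  0.2]), array([-1.9, -0.2])]
stand [ 6.04220269e-01 -4.69109778e-02  3.71301934e-04] [array([ 0.9, -0.2]), array([0.9, 0.1])]
```

Run:
```python
from h import *
import pickle
np.set_printoptions(precision=4,suppress=True)
o=robot.get_obs();print(o['time'],o['position'],Ro.from_quat(o['tool_rot']).as_matrix(),o['q'])
C=pickle.load(open('c0.pkl','rb'));print(C['wrist']['tool_from_camera'],C['wrist']['camera_matrix'])
for n,w in [('scene',(170,130,250,190)),('scene',(80,190,300,300)),('side',(290,300,370,370)),('side',(260,170,470,300))]:
    a=w;im=cv2.imread(f'pics/{n}0.png')[a[1]:a[3],a[0]:a[2]];f=min(800//im.shape[1],600//im.shape[0]);cv2.imwrite(f'pics/crop_{n}_{a[0]}.png',cv2.resize(im,None,fx=f,fy=f,interpolation=cv2.INTER_CUBIC))
```

```text
1.65 [0.2363 0.5786 0.2225] [[-0.9257  0.3782 -0.    ]
 [ 0.3782  0.9257  0.    ]
 [ 0.     -0.     -1.    ]] [ 1.0045  0.5275  1.4327  0.      1.1814 -0.1785]
[[ 0.0006 -0.9668 -0.2556  0.0692]
 [ 1.      0.0001  0.0021 -0.0003]
 [-0.002  -0.2556  0.9668 -0.1627]
 [ 0.      0.      0.      1.    ]] [[341.1788   0.     275.3467]
 [  0.     341.1788 208.5953]
 [  0.       0.       1.    ]]
```

View pics/crop_scene_80.png

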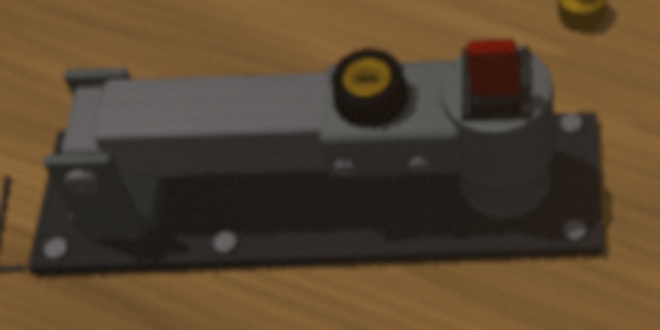

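View pics/crop_side_290.png

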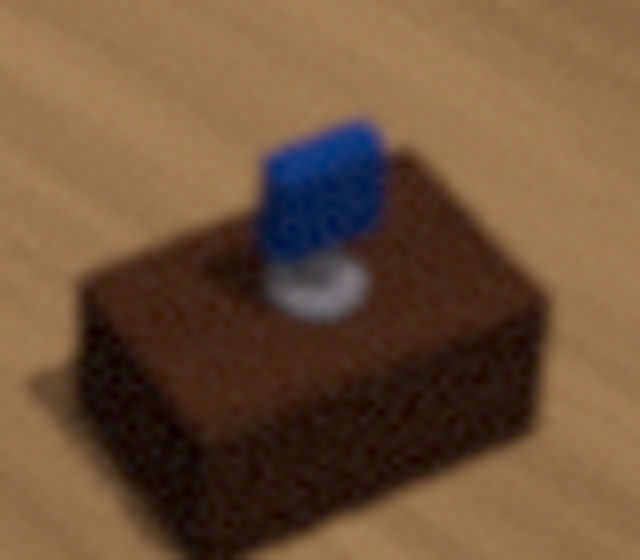

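Run:
```python
from h import *
import pickle
np.set_printoptions(precision=4,suppress=True)
C=pickle.load(open('c0.pkl','rb'));s,d=C['scene'],C['side']
def pl(c,uv,z):
    o,r=ray(c,uv);return o+r*(z-o[2])/r[2]
def k(u,v):return (290+u/8,300+v/8)
P=[pl(d,k(*p),.042) for p in [(80,285),(205,440),(548,305),(405,150)]];print(P)
for a,b in [(0,1),(1,2),(2,3),(3,0)]:
    e=P[b]-P[a];print(np.linalg.norm(e),np.degrees(np.arctan2(e[1],e[0])))
# head top edge: z=.042-.022+.064=.084
a,b=pl(d,k(270,160),.084),pl(d,k(375,125),.084);e=b-a;print(np.linalg.norm(e),np.degrees(np.arctan2(e[1],e[0])),a,b)
def k(u,v):return (80+u/3,190+v/3)
Q=[pl(s,k(*p),.014) for p in [(38,270),(605,252),(592,117)]];print(Q)
e=Q[1]-Q[0];print(np.linalg.norm(e),np.degrees(np.arctan2(e[1],e[0])))
```

```text
[array([ 0.3858, -0.2253,  0.042 ]), array([ 0.3701, -0.2742,  0.042 ]), array([ 0.4524, -0.304 ,  0.042 ]), array([ 0.4701, -0.2513,  0.042 ])]
0.051439018570989675 -107.7876227178674
0.08753102054399718 -19.884160557560914
0.05558832542054596 71.3888873263594
0.08827636938651512 162.82339796417529
0.02615985997842817 -21.7085771534317 [ 0.409  -0.2579  0.084 ] [ 0.4333 -0.2676  0.084 ]
[array([ 0.7995, -0.3168,  0.014 ]), array([0.6383, 0.0498, 0.014 ]), array([ 0.5325, -0.0024,  0.014 ])]
0.4004659107504523 113.74201969961484
```

Emit:
move_arm(
  rows=[21, -40, 0, 0, 0, 0.065, 0, 21, -40, 0, 0, 0, 0, 0, 21, -40, 0, 0, 0, 0, 0, 21, -40, 0, 0, 0, 0, 0, 21, -40, 0, 0, 0, 0, 0, 21, -40, 0, 0, 0, 0, 0, 21, -40, 0, 0, 0, 0, 0, 21, -40, 0, 0, 0, 0, 0, 21, -40, 0, 0, 0, 0, 0, 21, -40, 0, 0, 0, 0, 0],
)

```text
time: 2.65
position: [0.4471, 0.1769, 0.2229]
tool_rot: [0.161, 0.987, 0.0, 0.0]
ft_force: [0.4, 0.9, -0.3]
grip_width: 0.0868
```

Emit:
move_arm(
  rows=[-3, -48, 0, 0, 0, 0, 0, -3, -48, 0, 0, 0, 0, 0, -3, -48, 0, 0, 0, 0, 0, -3, -48, 0, 0, 0, 0, 0, -3, -48, 0, 0, 0, 0, 0, -3, -48, 0, 0, 0, 0, 0, -3, -48, 0, 0, 0, 0, 0, -3, -48, 0, 0, 0, 0, 0, -3, -48, -20, 0, 0, 0, 0, 0, 0, -20, 0, 0, 0, 0, 0, 0, 0, 0, 0, 0, 0],
)

```text
time: 3.75
position: [0.4178, -0.2517, 0.1814]
tool_rot: [0.162, 0.987, 0.002, -0.002]
ft_force: [-0.7, 1.1, -0.0]
grip_width: 0.0872
```

```bash
cat > w.py <<'E'
from h import *
import pickle,sys
np.set_printoptions(precision=4,suppress=True)
n=sys.argv[1]; ths=sys.argv[2:]
o=robot.get_obs();print(o['time'],o['position'],np.degrees(o['q']),'ft',o['ft_force'],o['moment'],o['grip_width'])
M=Ro.from_quat(o['tool_rot']).as_matrix();print('yaw y',np.degrees(np.arctan2(M[1,1],M[0,1])),'z',M[:,2])
c=snap('wrist',n+'.png');pickle.dump(c,open(n+'.pkl','wb'))
for th in ths:
    r=robot.spot_point('wrist',th)
    print(' ',th,[(np.round(x['at'],1),round(x['conf'],2),zpt(c,x['at'])) for x in r[:3]])
E
python3 w.py w1 key_head key_tip key_block
```

```text
3.75 [ 0.4178 -0.2517  0.1814] [ -44.23     23.3418  103.7542    0.0095   53.214  -115.5651] ft [-0.7469  1.1034 -0.017 ] [ 0.0341  0.061  -0.0296] 0.08722556192885528
yaw y 71.32903257638209 z [-0.0038  0.0039 -1.    ]
  key_head [(array([268.6, 215.9]), 0.61, array([ 0.4211, -0.258 ,  0.0838]))]
  key_tip [(array([261. , 198.6]), 0.57, array([ 0.4063, -0.2593,  0.0816]))]
  key_block [(array([265.9, 195.3]), 0.67, array([ 0.4074, -0.2559,  0.0696]))]
```

View pics/w1.png

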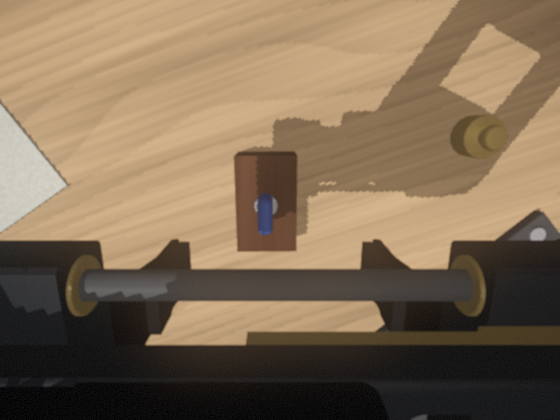

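Run:
```python
from h import *
import pickle
np.set_printoptions(precision=4,suppress=True)
c=pickle.load(open('w1.pkl','rb'));im=c['color'].astype(int)
m=(im[:,:,2]>im[:,:,0]+25)&(im[:,:,2]>im[:,:,1]+25)
vs,us=np.nonzero(m);print(len(us),us.min(),us.max(),vs.min(),vs.max())
zs=c['z_map'][vs,us];P=np.array([zpt(c,(u,v),0) for u,v in zip(us,vs) if c['z_map'][v,u]>0])
print('z pct',np.percentile(P[:,2],[1,10,50,90,99]))
T=P[P[:,2]>.079];print(len(T),T.mean(0),cv2.minAreaRect((T[:,:2]*1000).astype(np.float32)))
def pl(uv,z):
    o,r=ray(c,uv);return o+r*(z-o[2])/r[2]
cor=[(236,153),(296,152),(297,250),(237,250)]
Q=np.array([pl(p,.042) for p in cor]);print(Q.mean(0),cv2.minAreaRect((Q[:,:2]*1000).astype(np.float32)))
e=Q[3]-Q[0];print(np.degrees(np.arctan2(e[1],e[0])))
h=im[140:265,210:320].astype(np.uint8)[:,:,::-1];cv2.imwrite('pics/w1c.png',cv2.resize(h,None,fx=4.5,fy=4.5,interpolation=2))
```

```text
431 259 271 199 233
z pct [0.0816 0.0828 0.0841 0.0851 0.0858]
431 [ 0.4204 -0.2609  0.084 ] ((420.6582336425781, -260.89892578125), (9.673483848571777, 28.30174446105957), 70.77787017822266)
[ 0.4199 -0.2602  0.042 ] ((419.7516174316406, -259.9393310546875), (56.71388244628906, 91.7947998046875), 71.26319122314453)
-19.698097294336847
```

View pics/w1c.png

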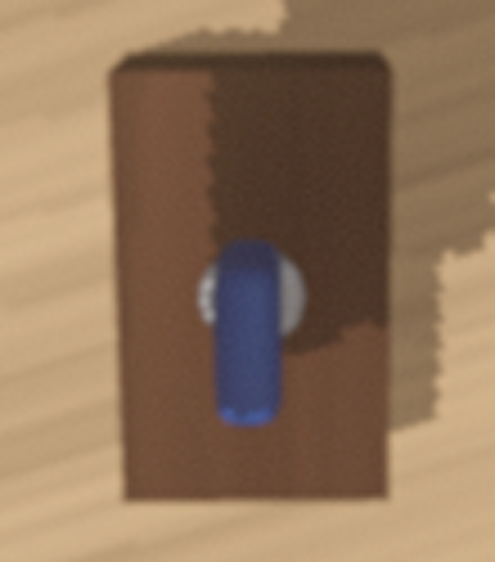

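Emit:
move_arm(
  rows=[1.5, -5, -40, 0, 0, 0, 0.3, 1.2, -5, -40, 0, 0, 0, 0.3, 0, 0, 0, 0, 0, 0, 0.3, 0, 0, 0, 0, 0, 0, 0.3],
)

```text
time: 4.35
position: [0.4224, -0.2607, 0.104]
tool_rot: [0.16, 0.987, 0.0, -0.0]
ft_force: [-0.1, -0.8, 0.7]
grip_width: 0.0646
```

```bash
python3 w.py w2 key_head key_tip
python3 - <<'E'
from h import *
import pickle
c=pickle.load(open('w2.pkl','rb'));im=c['color'].astype(int)
m=(im[:,:,2]>im[:,:,0]+25)&(im[:,:,2]>im[:,:,1]+25)
vs,us=np.nonzero(m);print(len(us),us.min(),us.max(),vs.min(),vs.max())
P=np.array([zpt(c,(u,v),0) for u,v in zip(us,vs) if c['z_map'][v,u]>0])
T=P[P[:,2]>.079];print(len(T),T.mean(0),np.median(T[:,2]),cv2.minAreaRect((T[:,:2]*1000).astype(np.float32)))
E
```

```text
4.35 [ 0.4224 -0.2607  0.104 ] [ -44.6094   31.3362  106.5181    0.0047   42.1888 -116.1912] ft [-0.0518 -0.7516  0.6996] [0.057  0.0102 0.0125] 0.06459534538749256
yaw y 71.57822869306872 z [-0.0005  0.0006 -1.    ]
  key_head [(array([274.1, 236.4]), 0.89, array([ 0.4177, -0.2598,  0.0844])), (array([536.7, 133.6]), 0.34, array([ 0.4232, -0.0709,  0.0266]))]
  key_tip [(array([271.7, 210.2]), 0.68, array([ 0.4066, -0.2577,  0.0689]))]
1003 264 282 208 263
893 [ 0.41921692 -0.26100264  0.08379514] 0.08397475579627228 ((420.1920471191406, -261.3988037109375), (10.473334312438965, 28.748355865478516), 71.78767395019531)
```

View pics/w2.png

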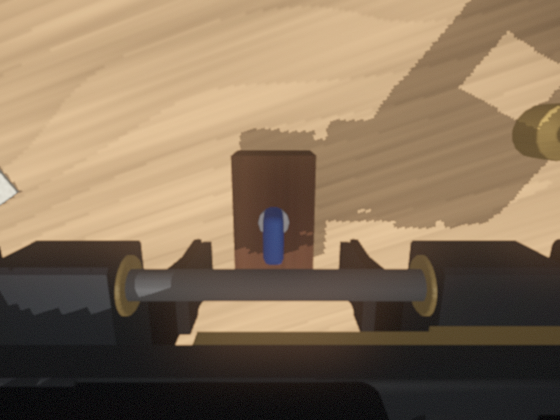

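Emit:
move_arm(
  rows=[-2, -1, -25, 0, 0, 0, 0.3, 0, 0, -25, 0, 0, 0, 0.3, 0, 0, 0, 0, 0, 0, 0.3, 0, 0, 0, 0, 0, 0, 0.3],
  grip_force=30,
)

```text
time: 4.9
position: [0.4207, -0.2629, 0.0547]
tool_rot: [0.161, 0.987, -0.001, 0.001]
ft_force: [0.6, -1.1, 0.3]
grip_width: 0.0611
```

Emit:
move_arm(
  rows=[0, 0, 0, 0, 0, 0, 1, 0, 0, 0, 0, 0, 0, 1, 0, 0, 0, 0, 0, 0, 1, 0, 0, 0, 0, 0, 0, 1, 0, 0, 0, 0, 0, 0, 1, 0, 0, 0, 0, 0, 0, 1],
)

```text
time: 5.5
position: [0.4201, -0.2625, 0.0534]
tool_rot: [0.161, 0.987, 0.0, -0.0]
ft_force: [-0.8, -0.6, 0.5]
grip_width: 0.0211
```

```bash
python3 w.py w3
```

```text
5.5 [ 0.4201 -0.2625  0.0534] [ -44.9458   36.7618  108.2898   -0.0021   34.9511 -116.447 ] ft [-0.7774 -0.6041  0.5056] [ 0.0415  0.0372 -0.0545] 0.02109443901751777
yaw y 71.50294501228493 z [-0.  0. -1.]
```

View pics/w3.png

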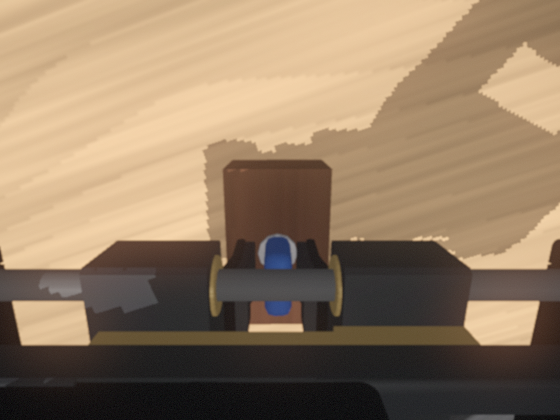

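Emit:
move_arm(
  rows=[0, 0, 0, 0, 0, 0, 1, 0, 0, 0, 0, 0, 0, 1, 0, 0, 0, 0, 0, 0, 1, 0, 0, 0, 0, 0, 0, 1],
)

```text
time: 5.95
position: [0.4201, -0.2625, 0.0533]
tool_rot: [0.161, 0.987, 0.0, -0.0]
ft_force: [0.4, -0.2, -0.8]
grip_width: 0.0118
```

Run:
```python
from h import *
np.set_printoptions(precision=4,suppress=True)
o=robot.get_obs();print(o)
```

```text
{'time': 5.95, 'q': array([-0.7845,  0.6418,  1.89  ,  0.    ,  0.6099, -2.0324]), 'joint_velocities': array([ 0.0004,  0.0009,  0.0008, -0.0012, -0.0002, -0.0002]), 'joint_torque': array([ -0.0356, -38.613 ,  -7.2834,  -0.0486,   0.0385,  -0.0001]), 'position': array([ 0.4201, -0.2625,  0.0533]), 'tool_rot': array([ 0.1607,  0.987 ,  0.    , -0.0001]), 'ft_force': array([ 0.37  , -0.2079, -0.8162]), 'moment': array([ 0.0167,  0.0095, -0.0212]), 'grip_width': 0.011834288483377529}
```

Emit:
move_arm(
  rows=[0, 0, 15, 0, 0, 0, 1, 0, 0, 30, 0, 0, 0, 1, 0, 0, 45, 0, 0, 0, 1, 0, 0, 45, 0, 0, 0, 1, 30, 16, 30, 0, 0, -0.134, 1, 33, 18, 30, 0, 0, -0.133, 1, 33, 18, 0, 0, 0, -0.133, 1, 33, 18, 0, 0, 0, -0.133, 1, 33, 18, 0, 0, 0, -0.133, 1, 33, 18, 0, 0, 0, -0.134, 1, 32, 20, 0, 0, 0, -0.134, 1, 0, 0, 0, 0, 0, 0, 1],
)

```text
time: 7.15
position: [0.6504, -0.1336, 0.2476]
tool_rot: [0.587, 0.81, 0.001, 0.001]
ft_force: [-0.4, -1.0, -0.9]
grip_width: 0.0119
```

```bash
python3 w.py w4 keyway latch_handle key_tip key_head ball_center
```

```text
7.15 [ 0.6504 -0.1336  0.2476] [-21.2805  31.8892  74.5627   0.1085  73.4363 -39.4329] ft [-0.4005 -0.9802 -0.8757] [-0.0703  0.0387 -0.003 ] 0.011899417959701643
yaw y 18.121502836843693 z [ 0.0025  0.001  -1.    ]
  keyway [(array([271.5, 190.6]), 0.62, array([ 0.6446, -0.1234,  0.1322]))]
  latch_handle [(array([269.4,  67.5]), 0.87, array([ 0.6165, -0.0399,  0.1864]))]
  key_tip [(array([274.7, 239.6]), 0.95, array([ 0.6459, -0.1198,  0.2598]))]
  key_head [(array([274.1, 275.3]), 0.66, array([ 0.6402, -0.1033,  0.3336]))]
  ball_center []
```

View pics/w4.png

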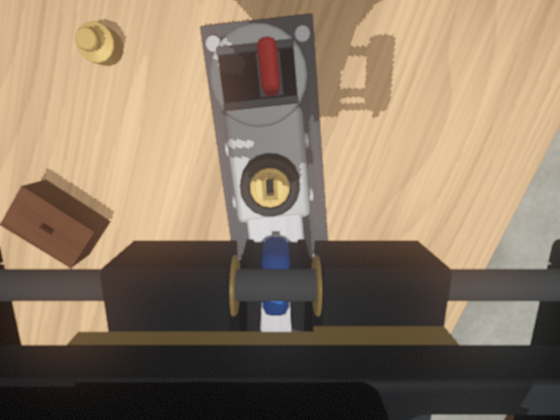

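Run:
```python
import cv2
im=cv2.imread('pics/w4.png')[145:225,230:310];cv2.imwrite('pics/w4c.png',cv2.resize(im,None,fx=7.5,fy=7.5,interpolation=2))
im=cv2.imread('pics/w4.png')[10:330,190:350];cv2.imwrite('pics/w4d.png',cv2.resize(im,None,fx=1.87,fy=1.87,interpolation=2))
```

```text
(no output)
```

View pics/w4c.png

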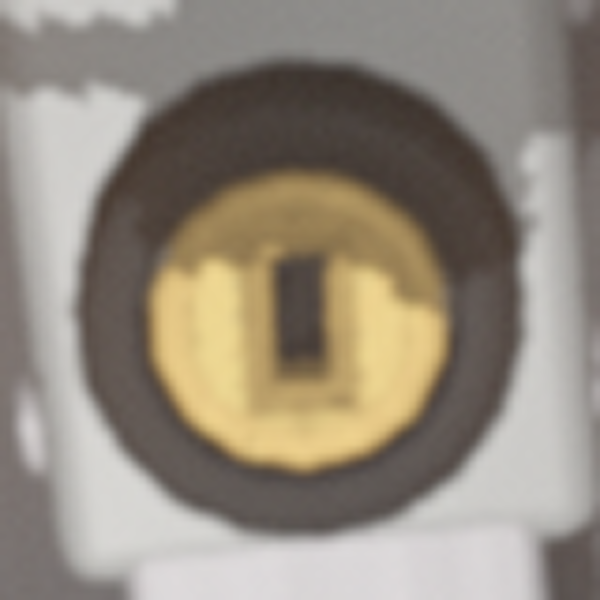

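View pics/w4d.png

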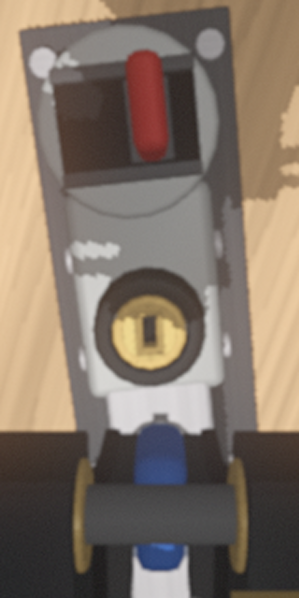

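Run:
```python
from h import *
import pickle
np.set_printoptions(precision=4,suppress=True)
c=pickle.load(open('w4.pkl','rb'));im=c['color'].astype(int)
def pl(uv,z):
    o,r=ray(c,uv);return o+r*(z-o[2])/r[2]
k=lambda u,v:(230+u/7.5,145+v/7.5)
X=pl(k(301.5,317),.145);print('keyway',X, 'disc',pl(k(300,320),.145))
for a,b in [((277,260),(280,360)),((322,255),(326,355)),((245,270),(250,405))]:
    e=pl(k(*a),.145)-pl(k(*b),.145);print(np.degrees(np.arctan2(e[1],e[0])))
# depth of disc ring
for uv in [k(200,350),k(400,350),k(300,440),k(300,210)]: print(zpt(c,uv,1))
M=c['tool_from_camera'];K=c['camera_matrix']
for z in (-.033,-.019,0.006,.033):
  for x in (-.015,0,.015):
    p=np.linalg.inv(M)@[x,0,z,1];q=K@p[:3];print(x,z,q[:2]/q[2])
m=(im[:,:,2]>im[:,:,0]+25)&(im[:,:,2]>im[:,:,1]+25);vs,us=np.nonzero(m)
for r in range(vs.min(),vs.max(),6):
    print(r,us[vs==r].min(),us[vs==r].max(),end=';')
# handle top red
m=(im[:,:,0]>im[:,:,1]+60)&(im[:,:,0]>im[:,:,2]+60);vs,us=np.nonzero(m)
P=np.array([zpt(c,(u,v),0) for u,v in zip(us,vs) if c['z_map'][v,u]>0]);print(np.percentile(P[:,2],[5,50,95]))
zt=np.percentile(P[:,2],95);T=P[P[:,2]>zt-.004];print(cv2.minAreaRect((T[:,:2]*1000).astype(np.float32)),T.mean(0))
```

```text
keyway [ 0.642  -0.1186  0.145 ] disc [ 0.642 -0.119  0.145]
109.49671354677932
110.3193891795649
109.71115820567442
[ 0.6329 -0.1253  0.1452]
[ 0.653  -0.1187  0.1455]
[ 0.646  -0.1312  0.1456]
[ 0.6384 -0.1077  0.1461]
-0.015 -0.033 [274.6155 321.0228]
0 -0.033 [274.6177 289.4055]
0.015 -0.033 [274.62   256.0576]
-0.015 -0.019 [274.6321 303.9643]
0 -0.019 [274.6345 274.6667]
0.015 -0.019 [274.637  243.9076]
-0.015 0.006 [274.6558 279.7293]
0 0.006 [274.6583 253.8406]
0.015 0.006 [274.661  226.8369]
-0.015 0.033 [274.6752 259.8046]
0 0.033 [274.6778 236.8174]
0.015 0.033 [274.6805 212.9676]
238 271 279;244 265 286;250 264 287;256 263 288;262 262 289;268 263 288;Traceback (most recent call last):
  File "<stdin>", line 19, in <module>
    return umr_minimum(a, axis, None, out, keepdims, initial, where)
ValueError: zero-size array to reduction operation minimum which has no identity
```

Emit:
move_arm(
  rows=[-4, 7, -20, 0, 0, 0.025, 1, -4.8, 8.3, -25, 0, 0, 0, 1, 0, 0, -14, 0, 0, 0, 1, 0, 0, 0, 0, 0, 0, 1, 0, 0, 0, 0, 0, 0, 1],
)

```text
time: 7.95
position: [0.6387, -0.1222, 0.1898]
tool_rot: [0.578, 0.816, 0.0, 0.001]
ft_force: [-0.2, -0.1, -0.3]
grip_width: 0.0117
```

```bash
python3 w.py w5; python3 -c "
from h import *
for n in ['scene','side']:
    c=snap(n,n+'5.png')
im=cv2.imread('pics/side5.png')[130:250,280:400];cv2.imwrite('pics/side5c.png',cv2.resize(im,None,fx=5,fy=5,interpolation=2))
im=cv2.imread('pics/scene5.png')[150:270,150:290];cv2.imwrite('pics/scene5c.png',cv2.resize(im,None,fx=5,fy=5,interpolation=2))
"
```

```text
7.95 [ 0.6387 -0.1222  0.1898] [-20.649   34.1974  80.1142  -0.0126  65.6313 -40.0245] ft [-0.1523 -0.0934 -0.3395] [-0.0808  0.0354  0.022 ] 0.01166382999042862
yaw y 19.38071220094137 z [ 0.0009 -0.0005 -1.    ]
```

View pics/w5.png

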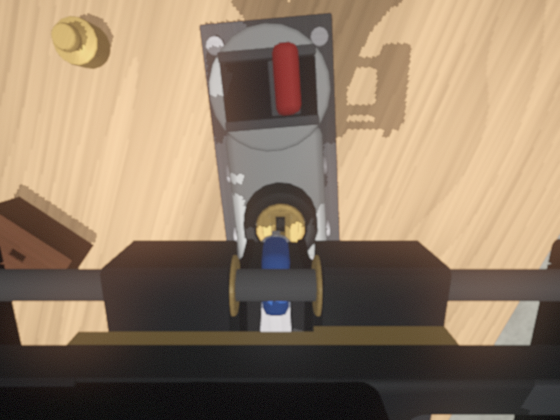

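View pics/side5c.png

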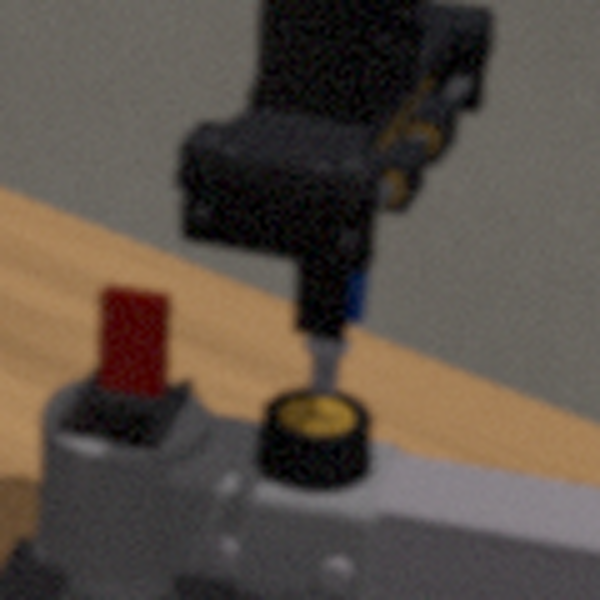

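View pics/scene5c.png

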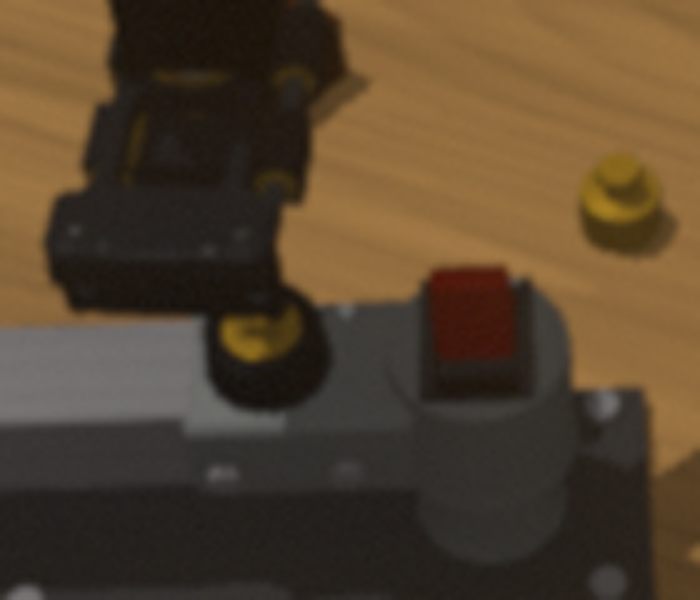

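Emit:
move_arm(
  rows=[2.9, 3.9, 0, 0, 0, 0.005, 1, 0, 0, 0, 0, 0, 0, 1, 0, 0, 0, 0, 0, 0, 1],
)

```text
time: 8.4
position: [0.6415, -0.1171, 0.1897]
tool_rot: [0.575, 0.818, 0.0, 0.0]
ft_force: [0.4, -0.3, -0.3]
grip_width: 0.012
```

```bash
python3 w.py w6; python3 -c "
import cv2
im=cv2.imread('pics/w6.png')[165:325,200:360];cv2.imwrite('pics/w6c.png',cv2.resize(im,None,fx=3.7,fy=3.7,interpolation=2))"
```

```text
8.4 [ 0.6415 -0.1171  0.1897] [-20.1422  34.3522  79.8216  -0.0041  65.789  -39.8835] ft [ 0.3836 -0.3286 -0.3273] [-0.1088  0.0496 -0.026 ] 0.012040524839628385
yaw y 19.743044894657793 z [ 0.0006 -0.0003 -1.    ]
```

View pics/w6c.png

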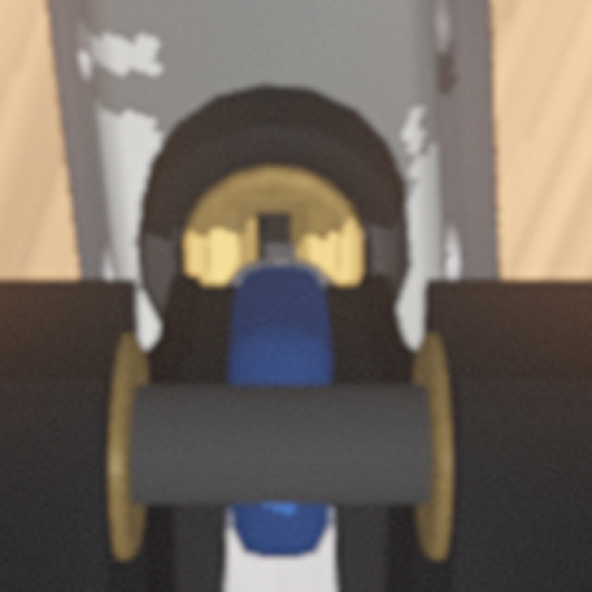

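Run:
```python
from h import *
import pickle
c=pickle.load(open('w6.pkl','rb'))
def pl(uv,z):
    o,r=ray(c,uv);return o+r*(z-o[2])/r[2]
print(pl((200+273.5/3.7,234.4),.145),pl((200+273.5/3.7,210.4),.145))
t=pl((200+273.5/3.7,210.4),.145);print(t-.016*np.array([np.cos(np.radians(109.7)),np.sin(np.radians(109.7)),0]))
```

```text
[ 0.64193604 -0.11962681  0.145     ] [ 0.63655968 -0.1046251   0.145     ]
[ 0.6419532  -0.11968863  0.145     ]
```

Emit:
move_arm(
  rows=[-0.3, -1.3, 0, 0, 0, 0, 1, 0, 0, -6, 0, 0, 0, 1, 0, 0, -6, 0, 0, 0, 1, 0, 0, -4, 0, 0, 0, 1, 0, 0, -2, 0, 0, 0, 1],
)

```text
time: 8.95
position: [0.6404, -0.1185, 0.1703]
tool_rot: [0.576, 0.818, -0.0, -0.001]
ft_force: [0.4, -0.2, -0.3]
grip_width: 0.0116
```

Emit:
move_arm(
  rows=[0, 0, -4, 0, 0, 0, 1, 0, 0, -4, 0, 0, 0, 1, 0, 0, -4, 0, 0, 0, 1, 0, 0, -2, 0, 0, 0, 1, 0, 0, 0, 0, 0, 0, 1],
)

```text
time: 9.45
position: [0.6407, -0.1185, 0.1569]
tool_rot: [0.576, 0.818, -0.0, -0.0]
ft_force: [-0.3, 0.0, -0.5]
grip_width: 0.0115
```

Emit:
move_arm(
  rows=[0, 0, -2, 0, 0, 0, 1, 0, 0, -2, 0, 0, 0, 1, 0, 0, 0, 0, 0, 0, 1],
)

```text
time: 9.75
position: [0.6416, -0.1188, 0.1558]
tool_rot: [0.576, 0.818, 0.0, 0.001]
ft_force: [-1.7, 0.9, 8.7]
grip_width: 0.0116
```

```bash
python3 -c "
from h import *
o=robot.get_obs();print(o['position'],o['ft_force'],o['moment'])
c=snap('side','side7.png')
im=cv2.imread('pics/side7.png')[130:250,280:400];cv2.imwrite('pics/side7c.png',cv2.resize(im,None,fx=5,fy=5,interpolation=2))"
```

```text
[ 0.64156342 -0.1187859   0.15584907] [-1.73930737  0.87752665  8.69311771] [ 0.10686443  0.47657076 -0.01719915]
```

View pics/side7c.png

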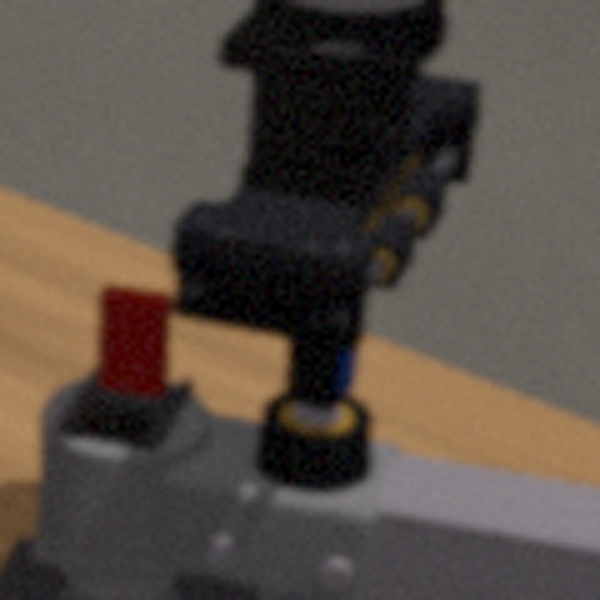

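Emit:
move_arm(
  rows=[0, 0, 0.5, 0, 0, -0.13, 1, 0, 0, 0, 0, 0, -0.13, 1, 0, 0, 0, 0, 0, -0.13, 1, 0, 0, 0, 0, 0, -0.13, 1, 0, 0, 0, 0, 0, -0.13, 1, 0, 0, 0, 0, 0, -0.13, 1, 0, 0, 0, 0, 0, -0.13, 1, 0, 0, 0, 0, 0, -0.13, 1, 0, 0, 0, 0, 0, -0.13, 1, 0, 0, 0, 0, 0, 0, 1],
  grip_force=40,
)

```text
time: 10.8
position: [0.6412, -0.1191, 0.1559]
tool_rot: [0.932, 0.363, 0.0, 0.001]
ft_force: [-2.5, 0.5, 7.3]
grip_width: 0.0116
```

```bash
python3 w.py w8
```

```text
10.8 [ 0.6412 -0.1191  0.1559] [-20.2977  36.5686  81.5168  -0.0561  61.8181  27.1518] ft [-2.4898  0.4722  7.261 ] [-0.1371  0.6236  0.0896] 0.01155823665002718
yaw y -47.423049945414505 z [ 0.0013 -0.0014 -1.    ]
```

Emit:
move_arm(
  rows=[0, 0, 0, 0, 0, -0.08, 1, 0, 0, 0, 0, 0, -0.08, 1, 0, 0, 0, 0, 0, 0, 1],
)

```text
time: 11.15
position: [0.6412, -0.1191, 0.1559]
tool_rot: [0.958, 0.288, 0.0, 0.001]
ft_force: [-1.9, -0.4, 7.5]
grip_width: 0.0115
```

```bash
python3 w.py w8
```

```text
11.15 [ 0.6412 -0.1191  0.1559] [-20.2979  36.5675  81.5172  -0.0565  61.8175  36.2711] ft [-1.8951 -0.366   7.5261] [-0.0834  0.5694  0.0621] 0.011481689155863893
yaw y -56.54240256651295 z [ 0.0013 -0.0014 -1.    ]
```

Emit:
move_arm(
  rows=[0, 0, 0, 0, 0, -0.06, 1, 0, 0, 0, 0, 0, 0, 1],
)

```text
time: 11.4
position: [0.6412, -0.1191, 0.1559]
tool_rot: [0.966, 0.259, 0.0, 0.001]
ft_force: [-2.8, -0.4, 6.5]
grip_width: 0.0121
```

```bash
python3 w.py w8
```

```text
11.4 [ 0.6412 -0.1191  0.1559] [-20.2949  36.5684  81.5181  -0.0568  61.8168  39.6863] ft [-2.791  -0.3856  6.5277] [-0.1253  0.6257  0.0376] 0.012063076936674572
yaw y -59.954411122770516 z [ 0.0013 -0.0014 -1.    ]
```

Emit:
move_arm(
  rows=[0, 0, 0, 0, 0, -0.07, 1, 0, 0, 0, 0, 0, 0, 1],
)

```text
time: 11.65
position: [0.6412, -0.1191, 0.1559]
tool_rot: [0.974, 0.225, 0.0, 0.001]
ft_force: [-2.7, -0.9, 8.1]
grip_width: 0.0113
```

```bash
python3 w.py w8
```

```text
11.65 [ 0.6412 -0.1191  0.1559] [-20.2974  36.5685  81.5175  -0.0581  61.8174  43.7056] ft [-2.7477 -0.9286  8.1439] [-0.1222  0.6466  0.0538] 0.011260224924423561
yaw y -63.97573394371191 z [ 0.0013 -0.0014 -1.    ]
```

Emit:
move_arm(
  rows=[0, 0, 0, 0, 0, -0.07, 1, 0, 0, 0, 0, 0, 0, 1],
)

```text
time: 11.9
position: [0.6413, -0.119, 0.1559]
tool_rot: [0.982, 0.191, 0.001, 0.001]
ft_force: [-1.4, -0.1, 7.5]
grip_width: 0.0117
```

```bash
python3 w.py w8
```

```text
11.9 [ 0.6413 -0.119   0.1559] [-20.2924  36.5677  81.5125  -0.0488  61.8075  47.7016] ft [-1.4223 -0.0893  7.4591] [-0.0307  0.542   0.1268] 0.011718602176363325
yaw y -67.97106868961488 z [ 0.0016 -0.0014 -1.    ]
```

Emit:
move_arm(
  rows=[0, 0, 0, 0, 0, -0.07, 1, 0, 0, 0, 0, 0, 0, 1],
)

```text
time: 12.15
position: [0.6414, -0.1189, 0.1559]
tool_rot: [0.988, 0.157, 0.001, 0.001]
ft_force: [-2.0, -0.2, 7.2]
grip_width: 0.0118
```

```bash
python3 w.py w9; python3 -c "
import cv2
im=cv2.imread('pics/w9.png')[165:325,200:360];cv2.imwrite('pics/w9c.png',cv2.resize(im,None,fx=3.7,fy=3.7,interpolation=2))"
```

```text
12.15 [ 0.6414 -0.1189  0.1559] [-20.2844  36.5721  81.5105  -0.0412  61.7934  51.6889] ft [-1.9613 -0.2338  7.1855] [-0.0427  0.5393  0.2323] 0.011786487592254653
yaw y -71.95389214070985 z [ 0.0018 -0.0013 -1.    ]
```

View pics/w9c.png

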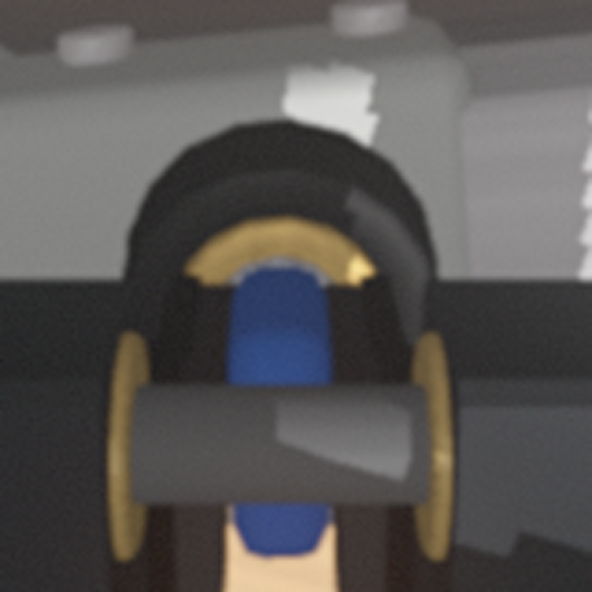

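Emit:
move_arm(
  rows=[0, 0, 1, 0, 0, 0.05, 1, 0, 0, 1, 0, 0, 0.02, 1, 0, 0, 0, 0, 0, 0, 0.5, 0, 0, 0, 0, 0, 0, 0.5, 0, 0, 0, 0, 0, 0, 0.5, 0, 0, 0, 0, 0, 0, 0.5, 0, 0, 0, 0, 0, 0, 0.5],
)

```text
time: 12.9
position: [0.6409, -0.1186, 0.1558]
tool_rot: [0.982, 0.191, -0.0, -0.0]
ft_force: [-0.4, -0.1, 0.8]
grip_width: 0.0405
```

```bash
python3 w.py w10
python3 - <<'E'
from h import *
import pickle
np.set_printoptions(precision=4,suppress=True)
for n in ['w4','w6']:
    c=pickle.load(open(n+'.pkl','rb'));im=c['color'].astype(int)
    m=(im[:,:,0]>im[:,:,1]+60)&(im[:,:,0]>im[:,:,2]+60);m[200:]=0;vs,us=np.nonzero(m)
    P=np.array([zpt(c,(u,v),0) for u,v in zip(us,vs) if c['z_map'][v,u]>0]);print(len(P),np.percentile(P[:,2],[5,50,95]))
    zt=np.percentile(P[:,2],95);T=P[P[:,2]>zt-.005];print(cv2.minAreaRect((T[:,:2]*1000).astype(np.float32)),T.mean(0))
E
```

```text
12.9 [ 0.6409 -0.1186  0.1558] [-20.2888  36.5849  81.5051   0.0047  61.9168  47.6757] ft [-0.3535 -0.1109  0.7646] [-0.06    0.1386  0.0489] 0.04053289907854258
yaw y -67.96675293350332 z [-0.0001  0.0001 -1.    ]
895 [0.1843 0.186  0.1874]
((615.2353515625, -38.2152099609375), (11.030017852783203, 30.267412185668945), 23.326173782348633) [ 0.6152 -0.0381  0.186 ]
1598 [0.184  0.186  0.1873]
((615.1324462890625, -38.062801361083984), (11.253390312194824, 30.678955078125), 24.080781936645508) [ 0.615  -0.0378  0.1859]
```

View pics/w10.png

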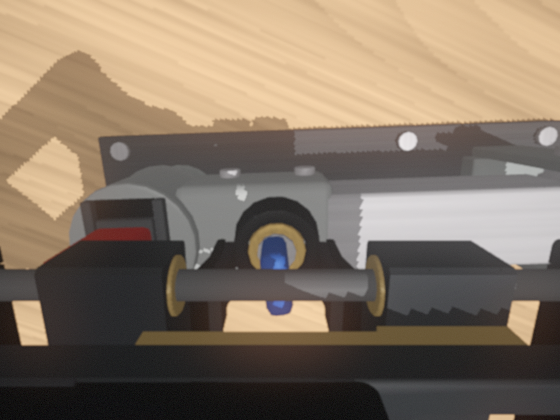

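Emit:
move_arm(
  rows=[0, 0, 15, 0, 0, 0, 0.4, 0, 0, 35, 0, 0, 0, 0.4, 0, 0, 40, 0, 0, 0.1, 0.4, -3, 10, 0, 0, 0, 0.14, 0.4, -3, 10, 0, 0, 0, 0.14, 0.4, -3, 10, 0, 0, 0, 0.14, 0.4, -3, 10, 0, 0, 0, 0.14, 0.4, -3, 10, 0, 0, 0, 0.14, 0.4, -3, 10, 0, 0, 0, 0.14, 0.4, -3, 10, 0, 0, 0, 0.14, 0.4, -3, 10, 0, 0, 0, 0.14, 0.4, -2, 0, 0, 0, 0, 0.14, 0.4],
)

```text
time: 14.15
position: [0.6148, -0.0373, 0.2472]
tool_rot: [0.64, 0.768, 0.0, 0.0]
ft_force: [-0.1, -0.1, 0.4]
grip_width: 0.0522
```

Emit:
move_arm(
  rows=[0, 0, 0, 0, 0, 0.14, 0.4, 0, 0, 0, 0, 0, 0.1, 0.4, 0, 0, 0, 0, 0, 0.0, 0.4, 0, 0, 0, 0, 0, 0.0, 0.4, 0, 0, 0, 0, 0, 0.0, 0.4],
)

```text
time: 14.65
position: [0.615, -0.0387, 0.2463]
tool_rot: [0.547, 0.837, 0.0, 0.0]
ft_force: [-0.6, 0.4, 0.4]
grip_width: 0.0521
```

```bash
python3 w.py w11 keyway key_head latch_handle;  python3 - <<'E'
from h import *
import pickle
np.set_printoptions(precision=4,suppress=True)
for n in ['w11']:
    c=pickle.load(open(n+'.pkl','rb'));im=c['color'].astype(int)
    m=(im[:,:,0]>im[:,:,1]+60)&(im[:,:,0]>im[:,:,2]+60);vs,us=np.nonzero(m)
    P=np.array([zpt(c,(u,v),0) for u,v in zip(us,vs) if c['z_map'][v,u]>0]);print(len(P),np.percentile(P[:,2],[5,50,95]))
    zt=np.percentile(P[:,2],95);T=P[P[:,2]>zt-.005];print(cv2.minAreaRect((T[:,:2]*1000).astype(np.float32)),T.mean(0))
c=snap('scene','scene11.png');im=cv2.imread('pics/scene11.png')[150:270,150:290];cv2.imwrite('pics/scene11c.png',cv2.resize(im,None,fx=5,fy=5,interpolation=2))
E
```

```text
14.65 [ 0.615  -0.0387  0.2463] [-13.974   28.0921  81.8973   0.0027  69.9739 -37.6057] ft [-0.577   0.447   0.3836] [-0.1028  0.0222  0.039 ] 0.05212087499101358
yaw y 23.63075492214035 z [ 0.0006 -0.0001 -1.    ]
  keyway [(array([261.7, 305.6]), 0.44, array([ 0.6373, -0.1162,  0.1571]))]
  key_head [(array([263.5, 322.5]), 0.68, array([ 0.6389, -0.114 ,  0.1833]))]
  latch_handle [(array([276.4, 213. ]), 0.68, array([ 0.6131, -0.0314,  0.1862]))]
653 [0.1839 0.1859 0.1872]
((614.7726440429688, -37.508575439453125), (11.104065895080566, 30.166614532470703), 23.951766967773438) [ 0.6146 -0.0367  0.1858]
```

View pics/w11.png

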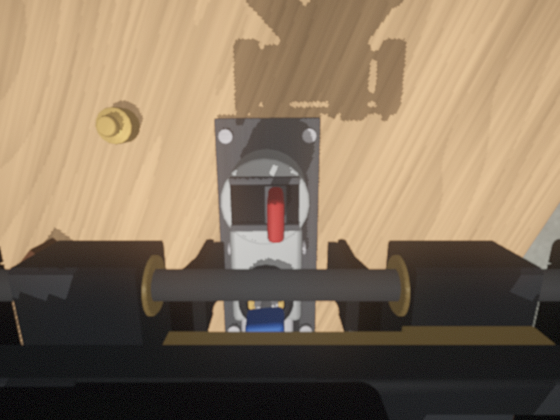

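View pics/scene11c.png

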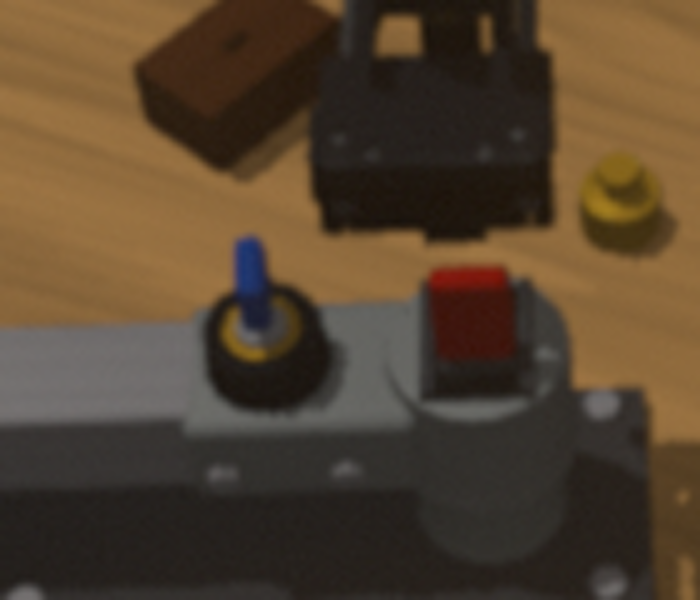

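Emit:
move_arm(
  rows=[-0.3, 0.5, -30, 0, 0, 0.005, 0.4, 0, 0, -30, 0, 0, 0, 0.4, 0, 0, -25, 0, 0, 0, 0.4, 0, 0, -11, 0, 0, 0, 0.4, 0, 0, 0, 0, 0, 0, 0.4, 0, 0, 0, 0, 0, 0, 0.4],
  grip_force=50,
)

```text
time: 15.5
position: [0.6154, -0.0383, 0.1506]
tool_rot: [0.545, 0.839, 0.0, 0.001]
ft_force: [0.4, 0.7, -0.0]
grip_width: 0.052
```

Emit:
move_arm(
  rows=[0, 0, 0, 0, 0, 0, 1, 0, 0, 0, 0, 0, 0, 1, 0, 0, 0, 0, 0, 0, 1, 0, 0, 0, 0, 0, 0, 1, 0, 0, 0, 0, 0, 0, 1, 0, 0, 0, 0, 0, 0, 1, 0, 0, 0, 0, 0, 0, 1, 0, 0, 0, 0, 0, 0, 1, 0, 0, 0, 0, 0, 0, 1],
)

```text
time: 16.4
position: [0.6148, -0.038, 0.1499]
tool_rot: [0.545, 0.839, 0.0, 0.0]
ft_force: [0.4, 0.3, 1.6]
grip_width: 0.0117
```

Emit:
move_arm(
  rows=[-3.7, -1.6, 0, 0, 0, 0, 1, -3.7, -1.6, 0, 0, 0, 0, 1, -3.7, -1.6, 0, 0, 0, 0, 1, -3.7, -1.6, 0, 0, 0, 0, 1, 0, 0, 0, 0, 0, 0, 1, 0, 0, 0, 0, 0, 0, 1],
)

```text
time: 17.0
position: [0.6021, -0.0437, 0.15]
tool_rot: [0.545, 0.838, 0.002, 0.002]
ft_force: [6.3, 4.7, -3.5]
grip_width: 0.0115
```

Emit:
move_arm(
  rows=[-1.8, -0.8, 0, 0, 0, 0, 1, 0, 0, 0, 0, 0, 0, 1],
)

```text
time: 17.2
position: [0.6006, -0.0444, 0.15]
tool_rot: [0.545, 0.838, 0.002, 0.002]
ft_force: [6.7, 4.3, -2.9]
grip_width: 0.0118
```

```bash
python3 w.py w12
```

```text
17.2 [ 0.6006 -0.0444  0.15  ] [-14.9433  33.4465  89.6337   0.2132  56.6012 -39.0195] ft [ 6.7281  4.3066 -2.9492] [ 0.5954 -0.9607  0.0125] 0.011775132643347725
yaw y 23.959498210491535 z [ 0.0062  0.0016 -1.    ]
```

Emit:
move_arm(
  rows=[-1.8, -0.8, 0, 0, 0, 0, 1, -1.8, -0.8, 0, 0, 0, 0, 1, 0, 0, 0, 0, 0, 0, 1, 0, 0, 0, 0, 0, 0, 1],
)

```text
time: 17.65
position: [0.5982, -0.0455, 0.15]
tool_rot: [0.545, 0.838, 0.003, 0.003]
ft_force: [10.1, 5.8, -5.3]
grip_width: 0.0114
```

```bash
python3 w.py w13
```

```text
17.65 [ 0.5982 -0.0455  0.15  ] [-15.1475  33.2413  90.0836   0.3172  56.2226 -39.2629] ft [10.1423  5.81   -5.2798] [ 0.8811 -1.2902  0.0136] 0.011391268954803779
yaw y 23.940430378486216 z [ 0.0088  0.0024 -1.    ]
```

View pics/w13.png

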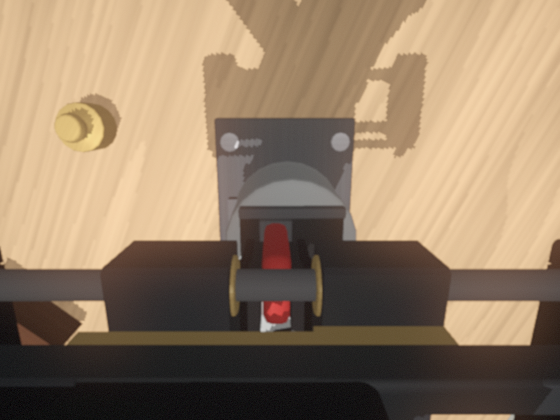

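Run:
```python
import numpy as np
d=.031
f=lambda p:np.array([.280*np.cos(p)-.055*np.sin(p),.280*np.sin(p)+.055*np.cos(p)])*1000
for i in range(12):
    e=f((i+1)*d)-f(i*d);print([round(float(x),1) for x in (-.407*e[0],.914*e[0],e[1],d*.914,)],round(d*.407,4))
```

```text
[0.7, -1.7, 8.7, 0.0] 0.0126
[0.9, -1.9, 8.6, 0.0] 0.0126
[1.0, -2.2, 8.5, 0.0] 0.0126
[1.1, -2.4, 8.4, 0.0] 0.0126
[1.2, -2.6, 8.4, 0.0] 0.0126
[1.3, -2.9, 8.3, 0.0] 0.0126
[1.4, -3.1, 8.2, 0.0] 0.0126
[1.5, -3.3, 8.1, 0.0] 0.0126
[1.6, -3.6, 7.9, 0.0] 0.0126
[1.7, -3.8, 7.8, 0.0] 0.0126
[1.8, -4.0, 7.7, 0.0] 0.0126
[1.9, -4.2, 7.5, 0.0] 0.0126
```

Emit:
move_arm(
  rows=[0.7, -1.7, 8.7, 0.0283, 0.0126, 0, 1, 0.9, -1.9, 8.6, 0.0283, 0.0126, 0, 1, 1.0, -2.2, 8.5, 0.0283, 0.0126, 0, 1, 0, 0, 0, 0, 0, 0, 1],
)

```text
time: 18.1
position: [0.6008, -0.0514, 0.1762]
tool_rot: [0.545, 0.837, 0.029, -0.037]
ft_force: [10.1, 7.9, -6.6]
grip_width: 0.0119
```

```bash
python3 w.py w14;python3 -c "
from h import *
for n in ['scene']:
    c=snap(n,n+'14.png')
im=cv2.imread('pics/scene14.png')[150:270,150:290];cv2.imwrite('pics/scene14c.png',cv2.resize(im,None,fx=5,fy=5,interpolation=2))
"
```

```text
18.1 [ 0.6008 -0.0514  0.1762] [-17.7462  32.6151  86.2711   4.8296  64.3684 -43.8419] ft [10.0733  7.8989 -6.628 ] [ 0.8774 -1.3802 -0.0591] 0.011905726966065821
yaw y 23.85727161697308 z [-0.0295  0.0891 -0.9956]
```

View pics/scene14c.png

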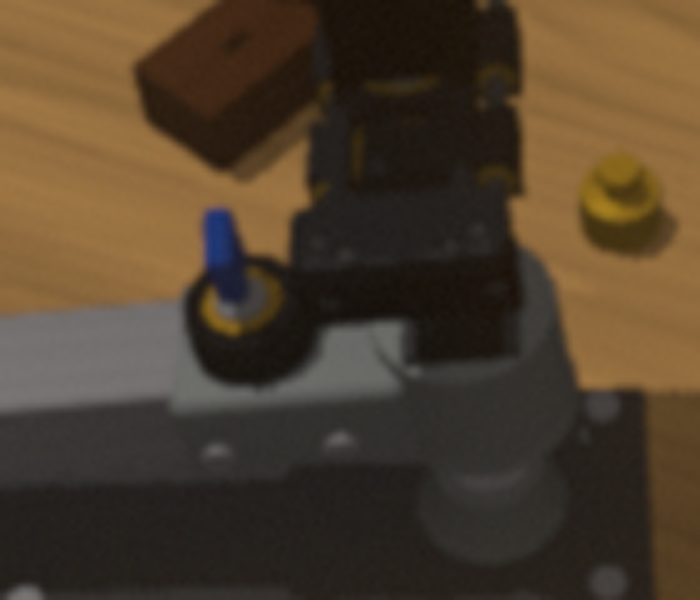

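Emit:
move_arm(
  rows=[1.1, -2.4, 8.4, 0.0283, 0.0126, 0, 1, 1.2, -2.6, 8.4, 0.0283, 0.0126, 0, 1, 1.3, -2.9, 8.3, 0.0283, 0.0126, 0, 1, 1.4, -3.1, 8.2, 0.0283, 0.0126, 0, 1, 1.5, -3.3, 8.1, 0.0283, 0.0126, 0, 1, 1.6, -3.6, 7.9, 0.0283, 0.0126, 0, 1, 1.7, -3.8, 7.8, 0.0283, 0.0126, 0, 1, 1.8, -4.0, 7.7, 0.0283, 0.0126, 0, 1, 1.9, -4.2, 7.5, 0.0283, 0.0126, 0, 1, 0, 0, 0, 0, 0, 0, 1, 0, 0, 0, 0, 0, 0, 1],
)

```text
time: 19.3
position: [0.6139, -0.0807, 0.2472]
tool_rot: [0.535, 0.824, 0.104, -0.153]
ft_force: [10.1, 7.2, -5.2]
grip_width: 0.0114
```

```bash
python3 w.py w15;python3 -c "
from h import *
for n in ['scene','side']:
    c=snap(n,n+'15.png')
im=cv2.imread('pics/scene15.png')[140:270,80:290];cv2.imwrite('pics/scene15c.png',cv2.resize(im,None,fx=3.8,fy=3.8,interpolation=2))
im=cv2.imread('pics/side15.png')[130:300,260:470];cv2.imwrite('pics/side15c.png',cv2.resize(im,None,fx=3.5,fy=3.5,interpolation=2))
o=robot.get_obs();print(o['position'],o['joint_velocities'])
"
```

```text
19.3 [ 0.6139 -0.0807  0.2472] [-24.9609  34.5438  72.975   14.1939  88.5944 -51.3174] ft [10.0841  7.1693 -5.1965] [ 0.3148 -1.5398 -0.6901] 0.011390565505175834
yaw y 23.89503647590774 z [-0.1398  0.3355 -0.9316]
[ 0.61386547 -0.08064175  0.24710829] [ 0.00098786 -0.0003531   0.00096391 -0.00189598  0.00075742 -0.00122997]
```

View pics/scene15c.png

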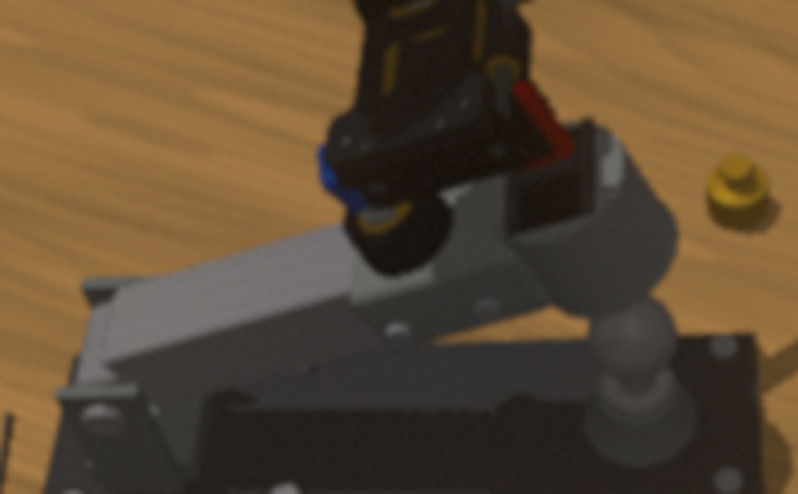

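View pics/side15c.png

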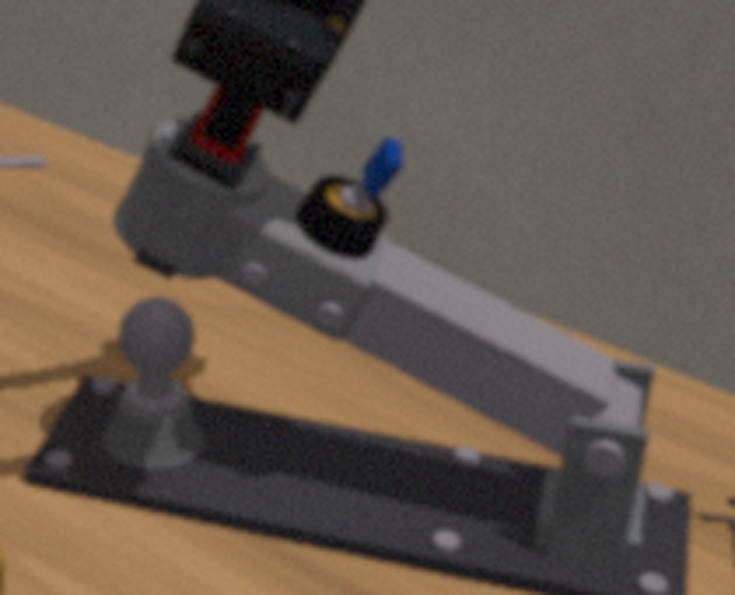

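Emit:
move_arm(
  rows=[0, 0, 0, 0, 0, 0, 1, 0, 0, 0, 0, 0, 0, 1, 0, 0, 0, 0, 0, 0, 1],
)

```text
time: 19.75
position: [0.6139, -0.0806, 0.2471]
tool_rot: [0.535, 0.824, 0.104, -0.152]
ft_force: [10.3, 5.7, -5.4]
grip_width: 0.0121
```

```bash
python3 -c "
from h import *
o=robot.get_obs();print(o['time'],o['position'],o['ft_force'],abs(o['joint_velocities']).max(),o['grip_width'])
print(robot.hand_in())"
```

```text
19.75 [ 0.61386743 -0.08064542  0.24710977] [10.28145121  5.74402275 -5.41691068] 0.002421830633938154 0.012088631683439637
the job is handed in; nothing more can be done
None
```

I carried the job through to the end and handed it in at about 19.8 s, with the gripper still holding the coupling raised by the red handle. No verdict came back.

- **Key:** It went in until the collar sat on the lock face, with about 9 N of push at the end. I then turned it clockwise until the torque rose from about 0.08 to 0.23 N m, which I took as the stop, and left it in the lock.
- **Turn angle:** The tool turned about 1.6 rad to reach the stop, while I had expected about 1.4 rad. I put the difference down to play and flex, and the pictures show the key still square in the jaws and turned.
- **Latch:** I pulled the handle about 18 mm with the coupling still down. The pull force reached about 12 N, above the 9 N spring, so it was against its end stop.
- **Swing:** The tool height and tilt put the coupling at about 0.37 rad, which by your figures means a little over 30 mm of air. I did not measure the gap itself, but both camera views show the rim clear of the ball.
- **Last checks:** The fingers are closed on the 12 mm handle and the arm is still, with joint speeds under 0.003 rad/s. The wrist feels a steady pull of about 12 N.
- **Castings and weight:** The brass weight stood unmoved in the last pictures. The castings were not re-measured, but the arm only passed well above them.

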